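# Pack the flying-field repair tray

## Task

Pack the repair tray for the flying field: put the thread reel (upright), the red pin tin, the pine block and the plain wooden peg each into the pocket of the tray that is shaped for it, lying or standing flat on the pocket's yellow floor. The yellow peg has a weak spring and the brown sanding block is still needed at the bench, so leave those two where they are.

Things in the scene. Friction and masses are not known exactly. Their poses are not given: they have to be found in the camera images.
- thread_reel_mid (a point): Wooden cotton reel wound with pale thread, standing upright, like the other loose things on a fixed green cutting mat 3 mm thick: 35 mm diameter, 42 mm tall. Point: its centre, 21 mm above its foot; z is its axis, up. About 30 g. Between mat and tray lies a fixed model aeroplane: its tail fin stands 175 mm above the bench, the rest under 95 mm.
- pin_tin_mid (a point): Flat round tin with a red slip lid: 62 mm diameter, 24 mm tall; the rim that can be gripped is 60 mm across and 18 mm tall from the foot. Point: on its axis, 12 mm above its foot; z up. About 60 g.
- pine_block_mid (a point): Pale pine offcut, 35 x 72 x 28 mm tall. Point: its centre, 14 mm above its underside; y along the 72 mm length, z up. About 50 g.
- wooden_peg_mid (a point): Plain brown wooden clothes-peg lying flat: 15 x 72 x 12 mm tall. Point: its centre, 6 mm above its underside; y along the 72 mm length, z up. About 12 g.
- yellow_peg_mid (a point): Look-alike, not to be packed: bright yellow clothes-peg lying flat, 15 x 72 x 12 mm tall. Point: its centre; y along its length.
- sanding_block_mid (a point): Look-alike, not to be packed: brown cork sanding block, 60 x 105 x 33 mm tall, larger and darker than the pine block. Point: its centre; y along its length.
- reel_pocket (a point): Dark-grey plastic insert, 98 mm square, one of four lying two by two (99 mm apart) in a fixed plywood tray 214 mm square; tops flush, 23 mm above the bench, 2 mm above the tray's rim. The four trade places. This one has the small round pocket, 51 mm diameter and 10 mm deep, with a bright yellow floor. Point: centre of that floor, 13 mm above the bench; z up, y towards the tray's steel handle.
- tin_pocket (a point): Another of the four inserts in the tray, top 23 mm above the bench; it has the large round pocket, 78 mm diameter and 9 mm deep, with a bright yellow floor. Point: centre of that floor, 14 mm above the bench; z up, y towards the tray's steel handle.
- block_pocket (a point): Another of the four inserts in the tray, top 23 mm above the bench; it has the broad oblong pocket, 51 x 88 mm and 10 mm deep, with a bright yellow floor. Point: centre of that floor, 13 mm above the bench; z up, y towards the tray's steel handle, which is the pocket's long direction.
- peg_pocket (a point): Another of the four inserts in the tray, top 23 mm above the bench; it has the narrow oblong pocket, 31 x 88 mm and 7 mm deep, with a bright yellow floor. Point: centre of that floor, 16 mm above the bench; z up, y towards the tray's steel handle, which is the pocket's long direction.
Not all that is in view belongs to the job. Leave any purple look-alike of the part that bears thread_reel_mid alone.

How it is judged:
By the outcome, as a careful person would: the job done as asked, in the order asked, and still so for the second after the job is handed in, with the robot touching nothing.
It also fails if it takes over 128 s, if anything falls off the work surface, if the arm or the gripper's body presses on something with over 40 N, if the wrist force passes 120 N, or if a joint passes its speed limit or range.

## Robot

A 6-joint arm with a two-finger parallel gripper is mounted at the origin on a cart in front of the work surface, level with it; the furniture and walls round the work are solid. World frame = base frame: x ahead of the robot, y to its left, z up, the work surface at z = 0. Lengths are in m, angles in rad, forces in N, time in s.
With the tool pointing down it reaches from about 0.35 to 0.975 m from the base axis. Payload 4.9 kg.
Tool frame: the origin (TCP) lies at the very end of the fingers, on their centre line; the grasp point (between the pads) lies 19 mm behind it; z points along the fingers, y is the line along which they close (so a half turn about z gives the same grasp; the last joint's range is limited). The gripper opens to 85 mm and grips with 20 to 120 N. Pads are 22 mm wide; open, the fingers measure 114 mm over their backs; the gripper's body (76 mm by 85 mm) begins 54 mm behind the grasp point. The pads swing forward as they close: fully open they stand 13 mm farther back than shut.
Start: joints at [-1.296, 0.053, 1.613, -0, 1.476, -0.119], TCP at [0.24, -0.577, 0.231] pointing down, gripper open.
Joint ranges: [-3.01, 3.01], [-1.01, 2.22], [0.06, 2.58], [-1.02, 4.17], [0.09, 2.62], [-3.14, 3.14]. Speed limits (rad/s): [2.57, 2.57, 3.14, 3.14, 3.14, 3.14].

## Interface

Orientations are given as a unit quaternion [w, x, y, z].
In Python, from plant import state, optics, ticket, nets gives the robot as it stands. The module is installed in compiled form; this text tells all that it offers.
- The arm moves only by the shell command python3 -m inch 'ROWS' [OPENING]. ROWS is JSON, a list of rows, each an object of numbers: "dx", "dy", "dz": the shift along the tool's x, y, z as a fraction of full scale; "rx", "ry", "rz": the turn, a rotation vector about the tool's x, y, z as a fraction of full scale. In form: [{"dx": .., "dy": .., "dz": .., "rx": .., "ry": .., "rz": ..}, ...]. A call has 1 to 5 rows; each row is the pose to reach, as a shift and turn from the pose commanded when the call began, along the tool's axes at that moment; what a row does not reach only later rows make up. Full scale, the value 1, is 0.8 m for a shift and 1.5 rad for a turn. A row lasts 1/10 s, in which the tool goes at most 50 mm and 8.59 degrees, less where a joint would pass 70% of its speed; a pose out of reach is approached as far as the arm can. A call with a number of a shift or a turn outside -1 to 1 is refused whole. A call with a gripper value outside its range is refused whole. OPENING is the opening, from -1 (shut) to 1 (fully open), set as the call begins (- or left out, the last holds). The fingers move at their own pace and stop on an object; the grip force is fixed at half the most. Time passes only in rows, so rows that repeat a pose let the fingers close. It gives the time, the measured TCP pose, the force, the opening and the grip force at its end, in the units of the state.
- state(): the state, without advancing time (a new reading comes with each control period).
- optics.grab_frame(name): name is "side" or "top" or "wrist"; returns the picture (420x560x3 uint8, red, green, blue); there is no depth.
- optics.camera_info(name): a dict with "fx", "fy", "cx", "cy" (pixels), "R" (3x3) and "t" (3): a world point X has camera coordinates R X + t. Camera axes: x right, y down, z forward; pixel columns grow to the right and rows downward; lengths in m; the calibration is good to about 2 mm. A picture is of the moment at which its call begins: read the wrist's pose just before it. camera_info takes no time and is no camera call; for the wrist camera it gives the pose at the moment of the call.
- ticket.job_done(): hands the job in; it is judged then, once.
Trained networks look in the newest picture that a camera, given by its name, has taken for a name from the list of things; names that differ only in an ending like _2 or _b are one class to them, and where a whole thing is asked for, a point or a joint stands for the part that bears it (a point fixed in the world has none). Each returns a list of dicts, best first, with "confidence" (0 to 1); they miss things now and then, are a little off and sometimes report something else, mostly with a low value. They report only what shows in the picture. A call takes as long as a camera call. They do not tell look-alikes from the thing itself.
- nets.boxes_of(camera, name): "bbox" ([centre column, centre row, width, height] in pixels, round what is visible of it).
- nets.outline_of(camera, name): "pixels" (420x560 bool, what is visible of it) and "bbox" ([centre column, centre row, width, height] in pixels, round what is visible of it).
The state is a dict: "time": time; "joint_pos": joint angles; "joint_vel": joint speeds; "joint_efforts": joint torques, N m; "tool_pos": TCP position; "tool_rot": TCP orientation; "contact_force": force on the tool from outside, world axes, zero at the start; "ft_torque": the same for the moment, N m; "gripper_width": opening from 0.0 (shut) to 1.0 (fully open); "grasp_force": force on a finger pad.
Only numpy, scipy, OpenCV 4.12 (cv2) and the standard library are available. Lean on these libraries where they do the work, as an engineer would, in place of code of your own. Each camera call takes 0.05 s, during which the arm holds its last target. There are 200 camera calls.

## Working session

There is one attempt and no reset: what is moved stays moved. The work goes in short steps, Python scripts to look and compute and a shell command to move; the robot and the scene stay as the last step left them, time stands still between calls to the robot, and variables do not carry over. Pictures are saved under pics/ and viewed, at most 15 in all, crops included, and the job is handed in when it is done.

```bash
mkdir -p pics; python3 - <<'E'
from plant import state, optics, ticket, nets
import cv2,numpy as np
s=state();print(s['time'],s['tool_pos'],s['tool_rot'])
for c in ('top','side','wrist'):
    im=optics.grab_frame(c);cv2.imwrite(f'pics/{c}0.png',im[:,:,::-1])
    i=optics.camera_info(c);print(c,i['fx'],i['cx'],i['cy'],np.round(i['R'],3).tolist(),np.round(i['t'],3), np.round(-i['R'].T@i['t'],3) if hasattr(i['R'],'T') else '')
for n in ['thread_reel_mid','pin_tin_mid','pine_block_mid','wooden_peg_mid','yellow_peg_mid','sanding_block_mid','reel_pocket','tin_pocket','block_pocket','peg_pocket']:
    print(n,[(np.round(d['bbox']).tolist(),round(d['confidence'],2)) for d in nets.boxes_of('top',n)][:4])
E
```

```text
0.0 [ 0.23963697 -0.5765608   0.23007516] [-1.03581423e-03  9.80678847e-01  1.95621888e-01 -6.37540765e-05]
top 541.5810064133599 282.4450273595735 216.11107385180938 [[0.007, -1.0, -0.009], [-0.996, -0.006, -0.09], [0.09, 0.009, -0.996]] [-0.037  0.489  1.497] [ 0.353 -0.048  1.535]
side 432.1289984728867 272.83267373918375 210.39816032720003 [[0.998, -0.056, -0.016], [-0.045, -0.562, -0.826], [0.037, 0.825, -0.564]] [-0.47   0.04   1.344] [ 0.422 -1.113  0.783]
wrist 291.38103821055347 278.19502261150467 211.3070127064498 [[0.384, -0.923, -0.0], [-0.88, -0.366, 0.303], [-0.28, -0.116, -0.953]] [-0.625 -0.039  0.379] [ 0.312 -0.547  0.373]
thread_reel_mid [([344.0, 202.0, 13.0, 14.0], 0.46)]
pin_tin_mid [([388.0, 204.0, 26.0, 25.0], 0.79)]
pine_block_mid [([426.0, 206.0, 30.0, 24.0], 0.91)]
wooden_peg_mid [([404.0, 251.0, 15.0, 7.0], 0.62)]
yellow_peg_mid [([364.0, 247.0, 16.0, 16.0], 0.4), ([153.0, 228.0, 39.0, 35.0], 0.25)]
sanding_block_mid [([440.0, 248.0, 42.0, 29.0], 0.91), ([151.0, 227.0, 38.0, 36.0], 0.26)]
reel_pocket [([152.0, 228.0, 38.0, 36.0], 0.97)]
tin_pocket [([154.0, 196.0, 37.0, 35.0], 0.58)]
block_pocket [([189.0, 193.0, 36.0, 33.0], 0.75)]
peg_pocket [([190.0, 231.0, 35.0, 37.0], 0.65)]
```

```bash
python3 - <<'E'
import cv2
im=cv2.imread('pics/top0.png');cv2.imwrite('pics/top0c.png',cv2.resize(im[160:300,120:480],None,fx=2.2,fy=2.2,interpolation=cv2.INTER_CUBIC))
E
```

```text
(no output)
```

View pics/top0c.png

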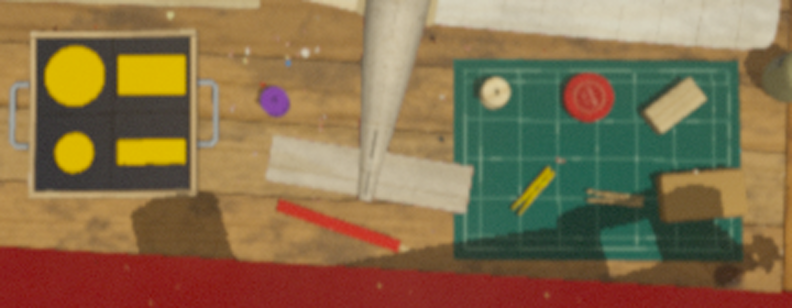

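View pics/side0.png

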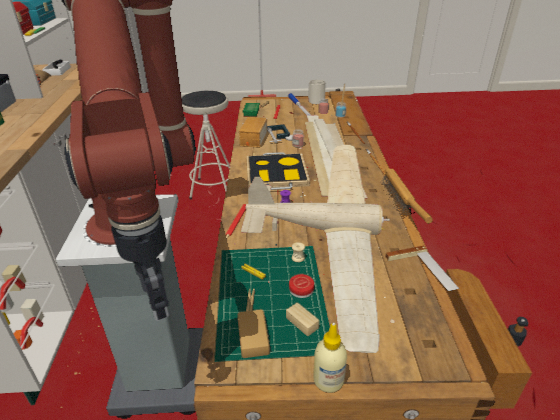

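View pics/wrist0.png

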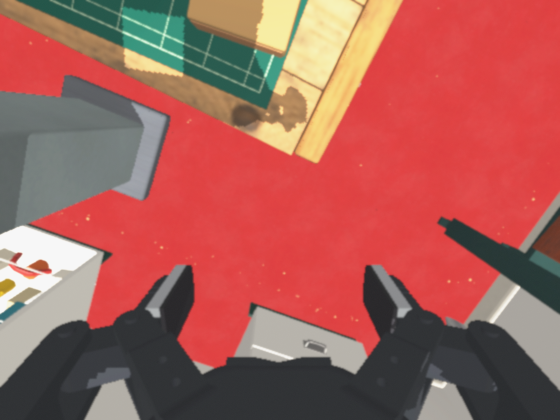

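The top view shows the tray at left, with the large round pocket at (154,196), broad oblong at (189,194), small round at (153,229) and narrow oblong at (189,229). The mat is at right: reel (344,202), tin (388,204), pine block (426,207), yellow peg (363,247), wooden peg (400,250) and sanding block (440,248). The purple decoy is at (245,206). The fin and fuselage lie between mat and tray. The nets' pocket labels agree with the picture.

```bash
cat > h.py <<'E'
import numpy as np,cv2
from scipy.spatial.transform import Rotation as Ro
from plant import state, optics, ticket, nets
def world(cam,px,z,info=None):
    i=info or optics.camera_info(cam);R=np.array(i['R']);t=np.array(i['t'])
    p=np.atleast_2d(np.array(px,float))
    d=np.c_[(p[:,0]-i['cx'])/i['fx'],(p[:,1]-i['cy'])/i['fy'],np.ones(len(p))]@R
    c=-R.T@t; return c+d*((z-c[2])/d[:,2])[:,None]
def go(x,y,z,yaw):
    "delta for inch from now; yaw = world angle of tool x axis, tool straight down (y axis = yaw-90deg)"
    s=state();q=np.array(s['tool_rot']);R0=Ro.from_quat(np.r_[q[1:],q[0]])
    c,n=np.cos(yaw),np.sin(yaw)
    R1=Ro.from_matrix(np.array([[c,n,0],[n,-c,0],[0,0,-1.]]))
    d=R0.inv().apply(np.array([x,y,z])-s['tool_pos'])/0.8
    r=(R0.inv()*R1).as_rotvec()/1.5
    print('d',np.round(d,4),'r',np.round(r,4),'rows>=',np.ceil(max(np.linalg.norm(d)*16,np.linalg.norm(r)*10)))
def outline(cam,name,z,info=None,k=0):
    o=nets.outline_of(cam,name)
    for d in o[:2]:
        m=d['pixels'].astype(np.uint8);ys,xs=np.nonzero(m)
        w=world(cam,np.c_[xs,ys],z,info)[:,:2].astype(np.float32)
        (cx,cy),(a,b),_=r=cv2.minAreaRect(w);bp=cv2.boxPoints(r)
        e=max((bp[1]-bp[0],bp[2]-bp[1]),key=np.linalg.norm)
        print(name,round(d['confidence'],2),'px',np.round(d['bbox']).tolist(),'mean',w.mean(0).round(4),'rect',round(cx,4),round(cy,4),'size',round(a,3),round(b,3),'longdir',round(np.degrees(np.arctan2(e[1],e[0]))%180,1))
def show():
    s=state();q=s['tool_rot'];R=Ro.from_quat(np.r_[q[1:],q[0]]).as_matrix()
    print('t',round(s['time'],2),'p',np.round(s['tool_pos'],4),'yaw',round(np.arctan2(R[1,0],R[0,0]),3),'f',np.round(s['contact_force'],1),'w',round(s['gripper_width'],3),'g',round(s['grasp_force'],1))
E
python3 - <<'E'
from h import *
for n,z in [('thread_reel_mid',.03),('pin_tin_mid',.024),('pine_block_mid',.025),('wooden_peg_mid',.012),('sanding_block_mid',.03),('yellow_peg_mid',.012)]: outline('top',n,z)
im=cv2.imread('pics/top0.png');hsv=cv2.cvtColor(im,cv2.COLOR_BGR2HSV)
m=cv2.inRange(hsv,(20,150,120),(35,255,255));m[:,:130]=0;m[:,215:]=0;m[:178]=0;m[250:]=0
n,l,st,ce=cv2.connectedComponentsWithStats(m)
for k in range(1,n):
    if st[k,4]>50: print(ce[k].round(1),st[k],world('top',ce[k],.018).round(4))
s=state();go(.45,-.3,.24,0)
E
```

```text
thread_reel_mid 0.61 px [346.0, 202.0, 8.0, 15.0] mean [ 0.5278 -0.2068] rect 0.5276 -0.207 size 0.036 0.037 longdir 179.9
thread_reel_mid 0.61 px [247.0, 207.0, 12.0, 12.0] mean [0.5167 0.0724] rect 0.5169 0.0717 size 0.038 0.036 longdir 45.4
pin_tin_mid 0.62 px [403.0, 251.0, 15.0, 8.0] mean [ 0.3942 -0.3721] rect 0.3952 -0.3713 size 0.047 0.016 longdir 80.9
pin_tin_mid 0.58 px [388.0, 206.0, 26.0, 24.0] mean [ 0.5234 -0.3265] rect 0.5234 -0.3266 size 0.062 0.059 longdir 89.5
pine_block_mid 0.83 px [426.0, 205.0, 29.0, 22.0] mean [ 0.5136 -0.4345] rect 0.5137 -0.4346 size 0.038 0.078 longdir 129.3
wooden_peg_mid 0.65 px [403.0, 248.0, 14.0, 5.0] mean [ 0.3949 -0.3714] rect 0.395 -0.3709 size 0.048 0.013 longdir 84.6
sanding_block_mid 0.75 px [440.0, 247.0, 43.0, 30.0] mean [ 0.3991 -0.4666] rect 0.3991 -0.4657 size 0.063 0.114 longdir 95.1
yellow_peg_mid 0.55 px [189.0, 194.0, 38.0, 34.0] mean [0.5519 0.2337] rect 0.553 0.2349 size 0.1 0.104 longdir 90.3
yellow_peg_mid 0.47 px [365.0, 247.0, 16.0, 18.0] mean [ 0.4095 -0.2618] rect 0.4079 -0.2595 size 0.012 0.06 longdir 137.1
[153.6 194.1] [140 180  28  29 626] [[0.5497 0.331  0.018 ]]
[188.5 194. ] [173 184  32  20 605] [[0.5508 0.2321 0.018 ]]
[153.4 229.1] [145 220  18  19 279] [[0.4508 0.3288 0.018 ]]
[188.3 228.6] [173 223  32  13 388] [[0.4526 0.2305 0.018 ]]
d [ 0.3756 -0.2191 -0.0109] r [0.     0.     0.2626] rows>= 7.0
```

```bash
python3 - <<'E'
from h import *
go(.46,-.206,.22,0)
i=optics.camera_info('wrist');R=np.array(i['R']);s=state()
p=R@(np.array(s['tool_pos'])-[0,0,.2])+i['t'];print('px of point 0.2 below tcp',p[0]/p[2]*i['fx']+i['cx'],p[1]/p[2]*i['fy']+i['cy'])
E
```

```text
d [ 0.4322 -0.3228  0.0141] r [0.     0.     0.2626] rows>= 9.0
px of point 0.2 below tcp 277.584274335458 186.84522706514474
```

```bash
python3 -m inch '[{"dx":0.511,"dy":-0.29,"dz":0.014,"rz":0.2626},{"dx":0.511,"dy":-0.29,"dz":0.014,"rz":0.2626},{"dx":0.511,"dy":-0.29,"dz":0.014,"rz":0.2626},{"dx":0.511,"dy":-0.29,"dz":0.014,"rz":0.2626},{"dx":0.511,"dy":-0.29,"dz":0.014,"rz":0.2626}]' 1; python3 -c "
from h import *
show();go(.528,-.206,.22,0)"
```

```text
t 0.95 p [ 0.2398 -0.5771  0.2313] yaw 0.394 f [0.5 0.2 0. ] w 1.003 g 0.0
d [ 0.5107 -0.2902  0.0141] r [0.     0.     0.2626] rows>= 10.0validation failed for argument at $[0]...
```

```bash
python3 -m inch '[{"dx":0.511,"dy":-0.29,"dz":0.014,"rx":0,"ry":0,"rz":0.2626},{"dx":0.511,"dy":-0.29,"dz":0.014,"rx":0,"ry":0,"rz":0.2626},{"dx":0.511,"dy":-0.29,"dz":0.014,"rx":0,"ry":0,"rz":0.2626},{"dx":0.511,"dy":-0.29,"dz":0.014,"rx":0,"ry":0,"rz":0.2626},{"dx":0.511,"dy":-0.29,"dz":0.014,"rx":0,"ry":0,"rz":0.2626}]' 1; python3 -c "
from h import *
show();go(.528,-.206,.22,0)"
```

```text
time: 1.45
tool_pos: [0.3937, -0.3789, 0.2256]
tool_rot: [0.0, 1.0, -0.0, 0.0]
contact_force: [-0.4, -0.5, 0.4]
gripper_width: 1.0
grasp_force: 0.0
t 1.45 p [ 0.3937 -0.3789  0.2256] yaw -0.001 f [-0.4 -0.5  0.4] w 1.0 g 0.0
d [ 0.1678 -0.2162  0.0069] r [ 0.0004 -0.0004 -0.0004] rows>= 5.0
```

Now yaw is 0: dx=+x, dy=−y, dz=−z.

```bash
python3 -m inch '[{"dx":0.168,"dy":-0.216,"dz":0.007,"rx":0,"ry":0,"rz":0},{"dx":0.168,"dy":-0.216,"dz":0.007,"rx":0,"ry":0,"rz":0},{"dx":0.168,"dy":-0.216,"dz":0.007,"rx":0,"ry":0,"rz":0},{"dx":0.168,"dy":-0.216,"dz":0.007,"rx":0,"ry":0,"rz":0},{"dx":0.168,"dy":-0.216,"dz":0.007,"rx":0,"ry":0,"rz":0}]';python3 -m inch '[{"dx":0,"dy":0,"dz":0,"rx":0,"ry":0,"rz":0},{"dx":0,"dy":0,"dz":0,"rx":0,"ry":0,"rz":0}]' >/dev/null; python3 - <<'E'
from h import *
show();i=optics.camera_info('wrist');im=optics.grab_frame('wrist');cv2.imwrite('pics/w1.png',im[:,:,::-1])
outline('wrist','thread_reel_mid',.04,i);outline('wrist','pin_tin_mid',.024,i)
E
```

```text
time: 1.95
tool_pos: [0.529, -0.2042, 0.2198]
tool_rot: [-0.0, 1.0, 0.002, 0.0]
contact_force: [-0.4, -0.9, 0.2]
gripper_width: 1.001
grasp_force: 0.0
t 2.15 p [ 0.5271 -0.2077  0.2197] yaw 0.001 f [0.  0.8 1. ] w 0.997 g 0.0
thread_reel_mid 0.94 px [47.0, 199.0, 55.0, 35.0] mean [0.5196 0.0553] rect 0.5186 0.0546 size 0.035 0.065 longdir 104.4
thread_reel_mid 0.92 px [281.0, 188.0, 32.0, 36.0] mean [ 0.5298 -0.2105] rect 0.5296 -0.2103 size 0.041 0.034 longdir 0.0
pin_tin_mid 0.71 px [383.0, 192.0, 51.0, 57.0] mean [ 0.5255 -0.3294] rect 0.5244 -0.329 size 0.066 0.062 longdir 69.1
```

View pics/w1.png

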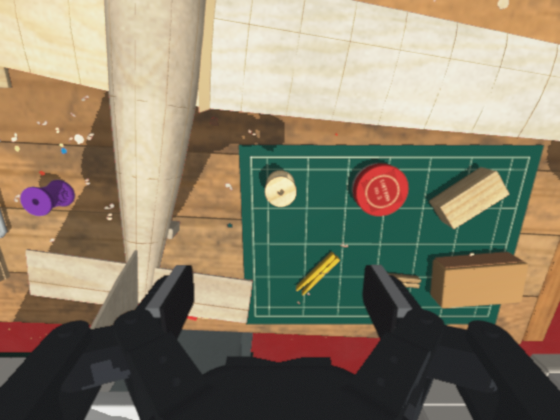

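Wrist view: the reel's top disc is at (281,191) under the gripper, tin lid at (382,190), pine block at (469,198), the peg partly hidden by a finger at (405,280), and the purple decoy at left (47,199).

```bash
python3 - <<'E'
from h import *
i=optics.camera_info('wrist')
print(world('wrist',[[281,191]],.045,i).round(4),world('wrist',[[382,189]],.027,i).round(4),world('wrist',[[469,198]],.031,i).round(4))
E
```

```text
[[ 0.5278 -0.2124  0.045 ]] [[ 0.5256 -0.3318  0.027 ]] [[ 0.5154 -0.434   0.031 ]]
```

```bash
python3 -m inch '[{"dx":0,"dy":0.004,"dz":0.2,"rx":0,"ry":0,"rz":0},{"dx":0,"dy":0.004,"dz":0.2,"rx":0,"ry":0,"rz":0},{"dx":0,"dy":0.004,"dz":0.2,"rx":0,"ry":0,"rz":0},{"dx":0,"dy":0.004,"dz":0.252,"rx":0,"ry":0,"rz":0},{"dx":0,"dy":0.004,"dz":0.252,"rx":0,"ry":0,"rz":0}]'; python3 -m inch '[{"dx":0,"dy":0,"dz":0,"rx":0,"ry":0,"rz":0},{"dx":0,"dy":0,"dz":0,"rx":0,"ry":0,"rz":0},{"dx":0,"dy":0,"dz":0,"rx":0,"ry":0,"rz":0},{"dx":0,"dy":0,"dz":0,"rx":0,"ry":0,"rz":0},{"dx":0,"dy":0,"dz":0,"rx":0,"ry":0,"rz":0}]' -1;  python3 -c "
from h import *
show()"
```

```text
time: 2.8
tool_pos: [0.5205, -0.2087, 0.0102]
tool_rot: [-0.004, 1.0, -0.001, -0.007]
contact_force: [-0.8, 0.2, 0.1]
gripper_width: 0.996
grasp_force: 0.0
time: 3.3
tool_pos: [0.5297, -0.2123, 0.022]
tool_rot: [0.002, 1.0, 0.0, 0.003]
contact_force: [-1.3, 0.3, 6.9]
gripper_width: 0.38
grasp_force: 60.1
t 3.3 p [ 0.5297 -0.2123  0.022 ] yaw 0.0 f [-1.3  0.3  6.9] w 0.38 g 60.1
```

```bash
python3 -m inch '[{"dx":0,"dy":0,"dz":-0.275,"rx":0,"ry":0,"rz":0},{"dx":0,"dy":0,"dz":-0.275,"rx":0,"ry":0,"rz":0},{"dx":0,"dy":0,"dz":-0.275,"rx":0,"ry":0,"rz":0},{"dx":0,"dy":0,"dz":-0.275,"rx":0,"ry":0,"rz":0},{"dx":0,"dy":0,"dz":-0.275,"rx":0,"ry":0,"rz":0}]'; python3 -m inch '[{"dx":-0.099,"dy":-0.676,"dz":0,"rx":0,"ry":0,"rz":0},{"dx":-0.099,"dy":-0.676,"dz":0,"rx":0,"ry":0,"rz":0},{"dx":-0.099,"dy":-0.676,"dz":0,"rx":0,"ry":0,"rz":0},{"dx":-0.099,"dy":-0.676,"dz":0,"rx":0,"ry":0,"rz":0},{"dx":-0.099,"dy":-0.676,"dz":0,"rx":0,"ry":0,"rz":0}]';  python3 -c "
from h import *
show();go(.4508,.3288,.24,0)"
```

```text
time: 3.8
tool_pos: [0.5295, -0.212, 0.2469]
tool_rot: [0.003, 1.0, 0.0, 0.005]
contact_force: [1.2, 0.2, -0.7]
gripper_width: 0.383
grasp_force: 59.9
time: 4.3
tool_pos: [0.4905, 0.0383, 0.2397]
tool_rot: [0.0, 1.0, -0.0, 0.002]
contact_force: [0.4, -0.2, 0.4]
gripper_width: 0.386
grasp_force: 59.9
t 4.3 p [0.4905 0.0383 0.2397] yaw -0.0 f [ 0.4 -0.2  0.4] w 0.386 g 59.9
d [-0.0498 -0.3631 -0.0005] r [ 0.0001 -0.002  -0.0003] rows>= 6.0
```

```bash
python3 -m inch '[{"dx":-0.05,"dy":-0.363,"dz":0.0,"rx":0,"ry":0,"rz":0},{"dx":-0.05,"dy":-0.363,"dz":0.0,"rx":0,"ry":0,"rz":0},{"dx":-0.05,"dy":-0.363,"dz":0.0,"rx":0,"ry":0,"rz":0},{"dx":-0.05,"dy":-0.363,"dz":0.0,"rx":0,"ry":0,"rz":0},{"dx":-0.05,"dy":-0.363,"dz":0.0,"rx":0,"ry":0,"rz":0}]' >/dev/null; python3 -m inch '[{"dx":-0.01,"dy":-0.05,"dz":0.1,"rx":0,"ry":0,"rz":0},{"dx":-0.01,"dy":-0.05,"dz":0.1,"rx":0,"ry":0,"rz":0},{"dx":-0.01,"dy":-0.05,"dz":0.1,"rx":0,"ry":0,"rz":0},{"dx":-0.01,"dy":-0.05,"dz":0.1,"rx":0,"ry":0,"rz":0},{"dx":-0.01,"dy":-0.05,"dz":0.1,"rx":0,"ry":0,"rz":0}]'; python3 - <<'E'
from h import *
show();i=optics.camera_info('wrist');im=optics.grab_frame('wrist');cv2.imwrite('pics/w2.png',im[:,:,::-1])
hsv=cv2.cvtColor(im[:,:,::-1].copy(),cv2.COLOR_BGR2HSV)
m=cv2.inRange(hsv,(20,150,100),(35,255,255))
n,l,st,ce=cv2.connectedComponentsWithStats(m)
for k in range(1,n):
    if st[k,4]>300: print(ce[k].round(1),st[k],world('wrist',ce[k],.016,i).round(4))
E
```

```text
time: 5.3
tool_pos: [0.4505, 0.3242, 0.1612]
tool_rot: [-0.001, 1.0, -0.0, 0.002]
contact_force: [-0.3, -0.7, 0.1]
gripper_width: 0.385
grasp_force: 60.0
t 5.3 p [0.4505 0.3242 0.1612] yaw -0.001 f [-0.3 -0.7  0.1] w 0.385 g 60.0
[273.9  95.8] [ 232   51   84   91 5999] [[0.5495 0.328  0.016 ]]
[380.8  94.5] [ 333   64   99   62 5612] [[0.5506 0.2295 0.016 ]]
[276.3 200.5] [ 252  178   50   46 1808] [[0.4495 0.326  0.016 ]]
[373.3 199.7] [ 330  185   89   31 2531] [[0.4504 0.2268 0.016 ]]
```

View pics/w2.png

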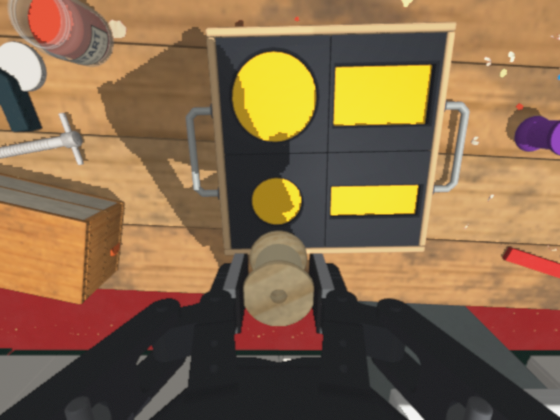

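Wrist view: reel held upright at (278,290); pocket floors are visible at (276,200) small round, (274,96) large round, (381,95) broad, (373,200) narrow.

```bash
python3 -m inch '[{"dx":0.001,"dy":-0.002,"dz":0.06,"rx":0,"ry":0,"rz":0},{"dx":0.001,"dy":-0.002,"dz":0.12,"rx":0,"ry":0,"rz":0},{"dx":0.001,"dy":-0.002,"dz":0.145,"rx":0,"ry":0,"rz":0},{"dx":0.001,"dy":-0.002,"dz":0.159,"rx":0,"ry":0,"rz":0},{"dx":0.001,"dy":-0.002,"dz":0.159,"rx":0,"ry":0,"rz":0}]'; python3 -m inch '[{"dx":0,"dy":0,"dz":0,"rx":0,"ry":0,"rz":0},{"dx":0,"dy":0,"dz":0,"rx":0,"ry":0,"rz":0}]'
```

```text
time: 5.85
tool_pos: [0.4516, 0.3259, 0.0334]
tool_rot: [-0.001, 1.0, -0.001, 0.001]
contact_force: [0.6, 0.3, -0.5]
gripper_width: 0.384
grasp_force: 60.3
time: 6.05
tool_pos: [0.4513, 0.3262, 0.0329]
tool_rot: [-0.001, 1.0, -0.0, 0.002]
contact_force: [0.0, 0.4, -0.3]
gripper_width: 0.382
grasp_force: 60.3
```

```bash
python3 -m inch '[{"dx":0,"dy":0,"dz":0.002,"rx":0,"ry":0,"rz":0},{"dx":0,"dy":0,"dz":0.002,"rx":0,"ry":0,"rz":0}]'; python3 -m inch '[{"dx":0,"dy":0,"dz":0,"rx":0,"ry":0,"rz":0},{"dx":0,"dy":0,"dz":0,"rx":0,"ry":0,"rz":0},{"dx":0,"dy":0,"dz":0,"rx":0,"ry":0,"rz":0},{"dx":0,"dy":0,"dz":0,"rx":0,"ry":0,"rz":0}]' 0.4;python3 -m inch '[{"dx":0,"dy":0,"dz":-0.06,"rx":0,"ry":0,"rz":0},{"dx":0,"dy":0,"dz":-0.12,"rx":0,"ry":0,"rz":0},{"dx":0,"dy":0,"dz":-0.18,"rx":0,"ry":0,"rz":0},{"dx":0,"dy":0,"dz":-0.25,"rx":0,"ry":0,"rz":0},{"dx":0,"dy":0,"dz":-0.25,"rx":0,"ry":0,"rz":0}]'
python3 - <<'E'
from h import *
show();im=optics.grab_frame('wrist');cv2.imwrite('pics/w3.png',im[:,:,::-1]);go(.5256,-.3318,.24,0)
E
```

```text
time: 6.25
tool_pos: [0.4511, 0.3263, 0.032]
tool_rot: [-0.0, 1.0, -0.0, 0.001]
contact_force: [-1.5, -1.5, 8.7]
gripper_width: 0.384
grasp_force: 61.2
time: 6.65
tool_pos: [0.4495, 0.3257, 0.0291]
tool_rot: [0.0, 1.0, -0.0, -0.0]
contact_force: [0.2, 0.1, 0.2]
gripper_width: 0.698
grasp_force: 0.0
time: 7.15
tool_pos: [0.4529, 0.3276, 0.2382]
tool_rot: [-0.003, 1.0, 0.0, 0.006]
contact_force: [0.6, 0.3, 0.5]
gripper_width: 0.704
grasp_force: 0.0
t 7.15 p [0.4529 0.3276 0.2382] yaw -0.0 f [0.6 0.3 0.5] w 0.704 g 0.0
d [ 0.092   0.8236 -0.0086] r [-0.0033 -0.0061 -0.    ] rows>= 14.0
```

View pics/w3.png

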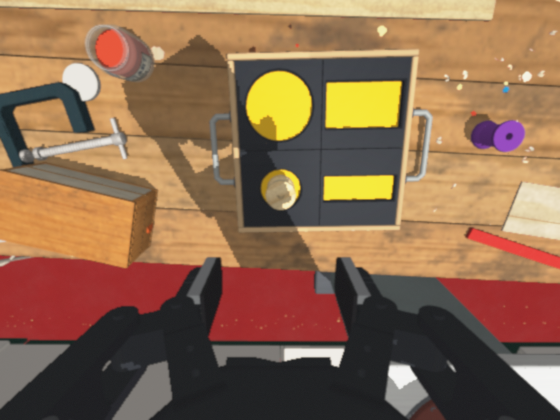

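The reel stands in the small round pocket at (281,190). On to the tin.

```bash
python3 -m inch '[{"dx":0.092,"dy":0.82,"dz":-0.005,"rx":0,"ry":0,"rz":0},{"dx":0.092,"dy":0.82,"dz":-0.005,"rx":0,"ry":0,"rz":0},{"dx":0.092,"dy":0.82,"dz":-0.005,"rx":0,"ry":0,"rz":0},{"dx":0.092,"dy":0.82,"dz":-0.005,"rx":0,"ry":0,"rz":0},{"dx":0.092,"dy":0.82,"dz":-0.005,"rx":0,"ry":0,"rz":0}]' 1 >/dev/null; python3 -m inch '[{"dx":0.057,"dy":0.51,"dz":0,"rx":0,"ry":0,"rz":0},{"dx":0.057,"dy":0.51,"dz":0,"rx":0,"ry":0,"rz":0},{"dx":0.057,"dy":0.51,"dz":0,"rx":0,"ry":0,"rz":0},{"dx":0.057,"dy":0.51,"dz":0,"rx":0,"ry":0,"rz":0},{"dx":0.057,"dy":0.51,"dz":0,"rx":0,"ry":0,"rz":0}]' >/dev/null;  python3 -c "
from h import *
show();go(.525,-.331,.15,0)"
```

```text
t 8.2 p [ 0.5043 -0.1729  0.2287] yaw -0.0 f [ 0.2 -0.   0.3] w 1.005 g 0.0
d [0.0262 0.1978 0.0981] r [-0.001   0.0016 -0.0003] rows>= 4.0
```

```bash
python3 -m inch '[{"dx":0.026,"dy":0.198,"dz":0.098,"rx":0,"ry":0,"rz":0},{"dx":0.026,"dy":0.198,"dz":0.098,"rx":0,"ry":0,"rz":0},{"dx":0.026,"dy":0.198,"dz":0.098,"rx":0,"ry":0,"rz":0},{"dx":0.026,"dy":0.198,"dz":0.098,"rx":0,"ry":0,"rz":0},{"dx":0.026,"dy":0.198,"dz":0.098,"rx":0,"ry":0,"rz":0}]' >/dev/null; python3 -m inch '[{"dx":0,"dy":0,"dz":0,"rx":0,"ry":0,"rz":0},{"dx":0,"dy":0,"dz":0,"rx":0,"ry":0,"rz":0}]' >/dev/null;  python3 - <<'E'
from h import *
show();i=optics.camera_info('wrist');im=optics.grab_frame('wrist');cv2.imwrite('pics/w4.png',im[:,:,::-1])
outline('wrist','pin_tin_mid',.024,i);outline('wrist','pine_block_mid',.031,i);outline('wrist','wooden_peg_mid',.015,i)
E
```

```text
t 8.9 p [ 0.526  -0.3285  0.1523] yaw 0.001 f [-0.3 -0.8  0.1] w 0.995 g 0.0
pin_tin_mid 0.79 px [280.0, 203.0, 60.0, 71.0] mean [ 0.5252 -0.3308] rect 0.525 -0.331 size 0.066 0.062 longdir 0.0
wooden_peg_mid 0.87 px [312.0, 308.0, 63.0, 20.0] mean [ 0.3992 -0.3649] rect 0.3987 -0.3654 size 0.071 0.02 longdir 84.0
wooden_peg_mid 0.57 px [281.0, 207.0, 62.0, 71.0] mean [ 0.5224 -0.331 ] rect 0.5215 -0.3313 size 0.065 0.065 longdir 44.9
```

View pics/w4.png

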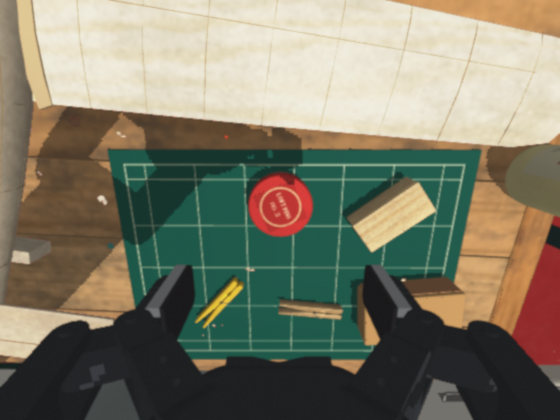

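Tin lid is at (281,203) directly below, the pine block at (391,215), the peg lies at (311,308), clear of the sanding block (edge at about 360).

```bash
python3 -m inch '[{"dx":-0.002,"dy":0.003,"dz":0.06,"rx":0,"ry":0,"rz":0},{"dx":-0.002,"dy":0.003,"dz":0.12,"rx":0,"ry":0,"rz":0},{"dx":-0.002,"dy":0.003,"dz":0.165,"rx":0,"ry":0,"rz":0},{"dx":-0.002,"dy":0.003,"dz":0.179,"rx":0,"ry":0,"rz":0},{"dx":-0.002,"dy":0.003,"dz":0.179,"rx":0,"ry":0,"rz":0}]'; python3 -m inch '[{"dx":0,"dy":0,"dz":0,"rx":0,"ry":0,"rz":0},{"dx":0,"dy":0,"dz":0,"rx":0,"ry":0,"rz":0},{"dx":0,"dy":0,"dz":0,"rx":0,"ry":0,"rz":0},{"dx":0,"dy":0,"dz":0,"rx":0,"ry":0,"rz":0},{"dx":0,"dy":0,"dz":0,"rx":0,"ry":0,"rz":0}]' -1;  python3 -m inch '[{"dx":0,"dy":0,"dz":-0.02,"rx":0,"ry":0,"rz":0},{"dx":0,"dy":0,"dz":-0.05,"rx":0,"ry":0,"rz":0},{"dx":0,"dy":0,"dz":-0.05,"rx":0,"ry":0,"rz":0}]'
```

```text
time: 9.6
tool_pos: [0.5235, -0.3307, 0.0078]
tool_rot: [-0.001, 1.0, 0.0, -0.001]
contact_force: [-0.5, 0.2, 0.6]
gripper_width: 1.001
grasp_force: 0.0
time: 10.1
tool_pos: [0.5268, -0.3336, 0.0135]
tool_rot: [0.002, 1.0, -0.0, 0.002]
contact_force: [-0.9, 1.8, 5.1]
gripper_width: 0.655
grasp_force: 62.2
time: 10.4
tool_pos: [0.5276, -0.3344, 0.0554]
tool_rot: [0.003, 1.0, -0.0, 0.004]
contact_force: [0.3, -1.5, 0.1]
gripper_width: 0.65
grasp_force: 63.4
```

```bash
python3 -m inch '[{"dx":0,"dy":0,"dz":-0.235,"rx":0,"ry":0,"rz":0},{"dx":0,"dy":0,"dz":-0.235,"rx":0,"ry":0,"rz":0},{"dx":0,"dy":0,"dz":-0.235,"rx":0,"ry":0,"rz":0},{"dx":0,"dy":0,"dz":-0.235,"rx":0,"ry":0,"rz":0}]'; python3 -m inch '[{"dx":0.03,"dy":-0.827,"dz":0,"rx":0,"ry":0,"rz":0},{"dx":0.03,"dy":-0.827,"dz":0,"rx":0,"ry":0,"rz":0},{"dx":0.03,"dy":-0.827,"dz":0,"rx":0,"ry":0,"rz":0},{"dx":0.03,"dy":-0.827,"dz":0,"rx":0,"ry":0,"rz":0},{"dx":0.03,"dy":-0.827,"dz":0,"rx":0,"ry":0,"rz":0}]';python3 -m inch '[{"dx":0.02,"dy":-0.52,"dz":0,"rx":0,"ry":0,"rz":0},{"dx":0.02,"dy":-0.52,"dz":0,"rx":0,"ry":0,"rz":0},{"dx":0.02,"dy":-0.52,"dz":0,"rx":0,"ry":0,"rz":0},{"dx":0.02,"dy":-0.52,"dz":0,"rx":0,"ry":0,"rz":0},{"dx":0.02,"dy":-0.52,"dz":0,"rx":0,"ry":0,"rz":0}]' >/dev/null;  python3 -c "
from h import *
show();go(.5505,.328,.16,0)"
```

```text
time: 10.8
tool_pos: [0.5251, -0.3324, 0.2417]
tool_rot: [0.002, 1.0, -0.0, 0.002]
contact_force: [-0.8, -0.6, -0.2]
gripper_width: 0.648
grasp_force: 63.9
time: 11.3
tool_pos: [0.5333, -0.0803, 0.2377]
tool_rot: [0.0, 1.0, -0.0, 0.001]
contact_force: [0.7, 1.0, -0.0]
gripper_width: 0.656
grasp_force: 63.9
t 11.8 p [0.5429 0.1698 0.2377] yaw -0.0 f [ 0.8 -0.8 -1.7] w 0.648 g 63.9
d [ 0.0094 -0.1978  0.0972] r [-0.0001 -0.0009 -0.0001] rows>= 4.0
```

```bash
python3 -m inch '[{"dx":0.009,"dy":-0.198,"dz":0.097,"rx":0,"ry":0,"rz":0},{"dx":0.009,"dy":-0.198,"dz":0.097,"rx":0,"ry":0,"rz":0},{"dx":0.009,"dy":-0.198,"dz":0.097,"rx":0,"ry":0,"rz":0},{"dx":0.009,"dy":-0.198,"dz":0.097,"rx":0,"ry":0,"rz":0},{"dx":0.009,"dy":-0.198,"dz":0.097,"rx":0,"ry":0,"rz":0}]' >/dev/null;python3 -m inch '[{"dx":0,"dy":0,"dz":0,"rx":0,"ry":0,"rz":0},{"dx":0,"dy":0,"dz":0,"rx":0,"ry":0,"rz":0}]' >/dev/null;  python3 - <<'E'
from h import *
show();i=optics.camera_info('wrist');im=optics.grab_frame('wrist');cv2.imwrite('pics/w5.png',im[:,:,::-1])
hsv=cv2.cvtColor(im[:,:,::-1].copy(),cv2.COLOR_BGR2HSV)
m=cv2.inRange(hsv,(20,150,100),(35,255,255))
n,l,st,ce=cv2.connectedComponentsWithStats(m)
for k in range(1,n):
    if st[k,4]>300: print(ce[k].round(1),st[k],world('wrist',ce[k],.014,i).round(4))
E
```

```text
t 12.5 p [0.551  0.3254 0.1608] yaw -0.001 f [ 0.8 -0.   0.5] w 0.651 g 63.9
[275.2 194.6] [ 238  165   76   60 3420] [[0.5555 0.3282 0.014 ]]
[371.6 199.6] [ 329  176   88   49 3985] [[0.5501 0.2289 0.014 ]]
[387.4 285.1] [366 275  41  24 780] [[0.4497 0.2014 0.014 ]]
```

View pics/w5.png

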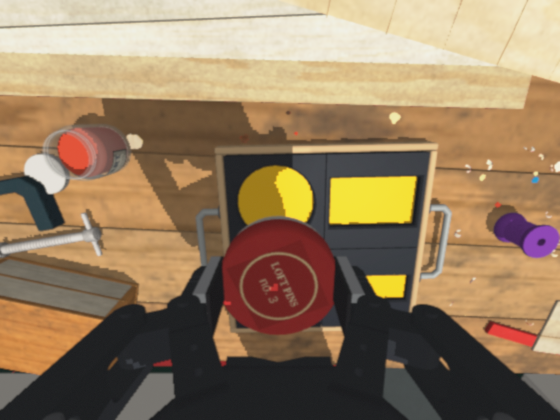

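Tin held level at (279,275); the large pocket peeks out at (275,195). Aligned; lowering.

```bash
python3 -m inch '[{"dx":-0.001,"dy":-0.003,"dz":0.06,"rx":0,"ry":0,"rz":0},{"dx":-0.001,"dy":-0.003,"dz":0.12,"rx":0,"ry":0,"rz":0},{"dx":-0.001,"dy":-0.003,"dz":0.155,"rx":0,"ry":0,"rz":0},{"dx":-0.001,"dy":-0.003,"dz":0.169,"rx":0,"ry":0,"rz":0},{"dx":-0.001,"dy":-0.003,"dz":0.169,"rx":0,"ry":0,"rz":0}]'; python3 -m inch '[{"dx":0,"dy":0,"dz":0.001,"rx":0,"ry":0,"rz":0},{"dx":0,"dy":0,"dz":0.002,"rx":0,"ry":0,"rz":0},{"dx":0,"dy":0,"dz":0.002,"rx":0,"ry":0,"rz":0}]'
```

```text
time: 13.05
tool_pos: [0.5502, 0.3276, 0.0257]
tool_rot: [0.0, 1.0, -0.001, 0.0]
contact_force: [0.6, -0.1, 0.3]
gripper_width: 0.649
grasp_force: 64.1
time: 13.35
tool_pos: [0.5511, 0.3284, 0.0247]
tool_rot: [-0.0, 1.0, -0.0, 0.002]
contact_force: [0.2, -0.5, 4.6]
gripper_width: 0.65
grasp_force: 64.6
```

```bash
python3 -m inch '[{"dx":0,"dy":0,"dz":0,"rx":0,"ry":0,"rz":0},{"dx":0,"dy":0,"dz":0,"rx":0,"ry":0,"rz":0},{"dx":0,"dy":0,"dz":0,"rx":0,"ry":0,"rz":0},{"dx":0,"dy":0,"dz":0,"rx":0,"ry":0,"rz":0}]' 1;python3 -m inch '[{"dx":0,"dy":0,"dz":-0.03,"rx":0,"ry":0,"rz":0},{"dx":0,"dy":0,"dz":-0.09,"rx":0,"ry":0,"rz":0},{"dx":0,"dy":0,"dz":-0.15,"rx":0,"ry":0,"rz":0},{"dx":0,"dy":0,"dz":-0.21,"rx":0,"ry":0,"rz":0},{"dx":0,"dy":0,"dz":-0.27,"rx":0,"ry":0,"rz":0}]'
python3 - <<'E'
from h import *
show();i=optics.camera_info('wrist');im=optics.grab_frame('wrist');cv2.imwrite('pics/w6.png',im[:,:,::-1]);outline('wrist','pin_tin_mid',.035,i)
go(.5154,-.434,.2,0)
E
```

```text
time: 13.75
tool_pos: [0.5492, 0.3285, 0.0225]
tool_rot: [0.0, 1.0, 0.0, -0.0]
contact_force: [-0.4, 0.3, 0.3]
gripper_width: 1.0
grasp_force: 0.0
time: 14.25
tool_pos: [0.5492, 0.3284, 0.2406]
tool_rot: [0.0, 1.0, -0.0, -0.0]
contact_force: [0.5, 0.1, -0.4]
gripper_width: 0.997
grasp_force: 0.0
t 14.25 p [0.5492 0.3284 0.2406] yaw -0.0 f [ 0.5  0.1 -0.4] w 0.997 g 0.0
pin_tin_mid 0.65 px [280.0, 186.0, 49.0, 55.0] mean [0.5492 0.3278] rect 0.5486 0.3279 size 0.063 0.062 longdir 43.3
d [-0.0483  0.9558  0.0545] r [-0.0045 -0.0098  0.0001] rows>= 16.0
```

View pics/w6.png

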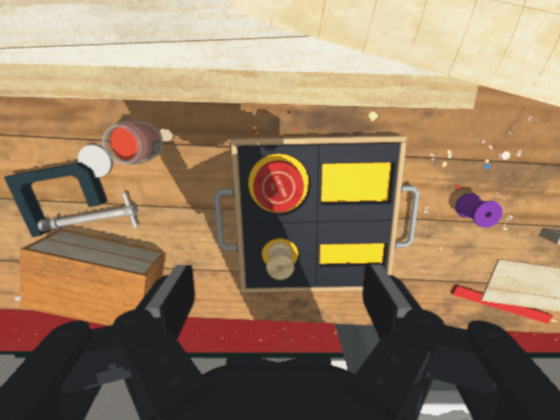

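Tin (280,184) and reel (280,255) are in place. Next the pine block, yaw about +125°.

```bash
python3 -m inch '[{"dx":-0.048,"dy":0.95,"dz":0,"rx":0,"ry":0,"rz":-0.49},{"dx":-0.048,"dy":0.95,"dz":0,"rx":0,"ry":0,"rz":-0.49},{"dx":-0.048,"dy":0.95,"dz":0,"rx":0,"ry":0,"rz":-0.49},{"dx":-0.048,"dy":0.95,"dz":0,"rx":0,"ry":0,"rz":-0.49},{"dx":-0.048,"dy":0.95,"dz":0,"rx":0,"ry":0,"rz":-0.49}]' >/dev/null
python3 - <<'E'
from h import *
show();go(.5154,-.434,.235,2.18)
E
```

```text
t 14.85 p [0.5375 0.0903 0.2383] yaw 0.716 f [ 0.8 -0.2 -0.1] w 1.001 g 0.0
d [-0.4509  0.4764  0.0042] r [-3.000e-04  1.000e-04 -9.761e-01] rows>= 11.0
```

```bash
python3 -m inch '[{"dx":-0.451,"dy":0.476,"dz":0,"rx":0,"ry":0,"rz":-0.97},{"dx":-0.451,"dy":0.476,"dz":0,"rx":0,"ry":0,"rz":-0.97},{"dx":-0.451,"dy":0.476,"dz":0,"rx":0,"ry":0,"rz":-0.97},{"dx":-0.451,"dy":0.476,"dz":0,"rx":0,"ry":0,"rz":-0.97},{"dx":-0.451,"dy":0.476,"dz":0,"rx":0,"ry":0,"rz":-0.97}]' >/dev/null
python3 - <<'E'
from h import *
show();go(.5154,-.434,.2,2.18)
E
```

```text
t 15.35 p [ 0.5273 -0.1362  0.2384] yaw 1.396 f [ 0.5  0.2 -0.2] w 0.999 g 0.0
d [-0.3692  0.0502  0.0479] r [-1.000e-04 -2.000e-04 -5.227e-01] rows>= 7.0
```

```bash
python3 -m inch '[{"dx":-0.369,"dy":0.05,"dz":0.02,"rx":0,"ry":0,"rz":-0.523},{"dx":-0.369,"dy":0.05,"dz":0.02,"rx":0,"ry":0,"rz":-0.523},{"dx":-0.369,"dy":0.05,"dz":0.02,"rx":0,"ry":0,"rz":-0.523},{"dx":-0.369,"dy":0.05,"dz":0.02,"rx":0,"ry":0,"rz":-0.523},{"dx":-0.369,"dy":0.05,"dz":0.02,"rx":0,"ry":0,"rz":-0.523}]' >/dev/null
python3 - <<'E'
from h import *
show();go(.5154,-.434,.19,2.18)
E
```

```text
t 15.85 p [ 0.5162 -0.3793  0.2251] yaw 2.127 f [ 0.2 -0.1  0.5] w 0.999 g 0.0
d [-0.0576 -0.037   0.0438] r [ 0.     -0.0004 -0.0353] rows>= 2.0
```

```bash
python3 -m inch '[{"dx":-0.058,"dy":-0.037,"dz":0.044,"rx":0,"ry":0,"rz":-0.035},{"dx":-0.058,"dy":-0.037,"dz":0.044,"rx":0,"ry":0,"rz":-0.035},{"dx":-0.058,"dy":-0.037,"dz":0.044,"rx":0,"ry":0,"rz":-0.035},{"dx":-0.058,"dy":-0.037,"dz":0.044,"rx":0,"ry":0,"rz":-0.035}]' >/dev/null
python3 - <<'E'
from h import *
show();i=optics.camera_info('wrist');im=optics.grab_frame('wrist');cv2.imwrite('pics/w7.png',im[:,:,::-1]);outline('wrist','pine_block_mid',.031,i)
E
```

```text
t 16.25 p [ 0.5159 -0.4314  0.1904] yaw 2.173 f [-0.1  0.9  0.4] w 0.997 g 0.0
pine_block_mid 0.62 px [272.0, 195.0, 43.0, 71.0] mean [ 0.512  -0.4368] rect 0.513 -0.4377 size 0.036 0.077 longdir 128.1
```

View pics/w7.png

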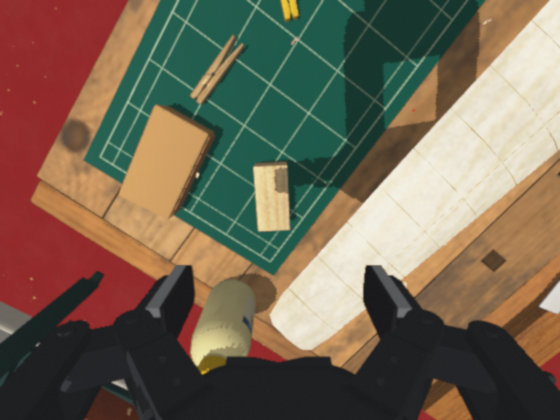

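Block's top face is centred near (272,199), tilted about 2.6° from the tool axis. The glue bottle at (222,320) needs a clearance check.

```bash
python3 - <<'E'
from h import *
i=optics.camera_info('wrist');W=lambda p,z:world('wrist',[p],z,i)[0].round(4)
print('block',W((272,199),.031),'bottle base far edge',W((235,283),0),W((225,300),0),'cam',-(np.array(i['R']).T@i['t']))
j=optics.camera_info('side')
print('side base/top bottle',world('side',[[330,382]],0,j),world('side',[[332,330]],.14,j))
j=optics.camera_info('top'); 
p=(460+0,194); print('top bottle',world('top',[[473,194]],.0,j),world('top',[[473,194]],.15,j))
b=W((272,199),.031);go(b[0],b[1],.1,2.22)
E
```

```text
block [ 0.5151 -0.4398  0.031 ] bottle base far edge [ 0.5437 -0.569   0.    ] [ 0.5464 -0.5986  0.    ] cam [ 0.4728847  -0.36720283  0.33459432]
side base/top bottle [[ 0.55401898 -0.59220381  0.        ]] [[ 0.55205045 -0.57739112  0.14      ]]
top bottle [[ 0.55754751 -0.57585347  0.        ]] [[ 0.53753596 -0.52423105  0.15      ]]
d [-0.0075 -0.0077  0.1151] r [ 0.0004  0.001  -0.0301] rows>= 2.0
```

```bash
python3 -m inch '[{"dx":-0.007,"dy":-0.008,"dz":0.06,"rx":0,"ry":0,"rz":-0.033},{"dx":-0.007,"dy":-0.008,"dz":0.12,"rx":0,"ry":0,"rz":-0.033},{"dx":-0.007,"dy":-0.008,"dz":0.18,"rx":0,"ry":0,"rz":-0.033},{"dx":-0.007,"dy":-0.008,"dz":0.217,"rx":0,"ry":0,"rz":-0.033},{"dx":-0.007,"dy":-0.008,"dz":0.217,"rx":0,"ry":0,"rz":-0.033}]'; python3 -m inch '[{"dx":0,"dy":0,"dz":0,"rx":0,"ry":0,"rz":0},{"dx":0,"dy":0,"dz":0,"rx":0,"ry":0,"rz":0},{"dx":0,"dy":0,"dz":0,"rx":0,"ry":0,"rz":0},{"dx":0,"dy":0,"dz":0,"rx":0,"ry":0,"rz":0},{"dx":0,"dy":0,"dz":0,"rx":0,"ry":0,"rz":0}]' -1; python3 -m inch '[{"dx":0,"dy":0,"dz":0,"rx":0,"ry":0,"rz":0},{"dx":0,"dy":0,"dz":0,"rx":0,"ry":0,"rz":0}]'; python3 -m inch '[{"dx":0,"dy":0,"dz":-0.03,"rx":0,"ry":0,"rz":0},{"dx":0,"dy":0,"dz":-0.09,"rx":0,"ry":0,"rz":0},{"dx":0,"dy":0,"dz":-0.15,"rx":0,"ry":0,"rz":0},{"dx":0,"dy":0,"dz":-0.21,"rx":0,"ry":0,"rz":0},{"dx":0,"dy":0,"dz":-0.28,"rx":0,"ry":0,"rz":0}]'; python3 -c "
from h import *
show();go(.551,.229,.24,1.588)"
```

```text
time: 16.85
tool_pos: [0.5115, -0.4364, 0.0122]
tool_rot: [-0.004, 0.443, 0.897, 0.002]
contact_force: [-0.9, 0.5, -1.0]
gripper_width: 1.0
grasp_force: 0.0
time: 17.35
tool_pos: [0.5153, -0.4424, 0.0205]
tool_rot: [0.002, 0.443, 0.896, -0.001]
contact_force: [-0.7, 0.8, 7.5]
gripper_width: 0.388
grasp_force: 61.0
time: 17.55
tool_pos: [0.5153, -0.4424, 0.0205]
tool_rot: [0.002, 0.443, 0.896, -0.001]
contact_force: [-0.9, 0.3, 7.7]
gripper_width: 0.39
grasp_force: 61.0
time: 18.05
tool_pos: [0.5133, -0.4404, 0.2372]
tool_rot: [-0.0, 0.443, 0.896, 0.0]
contact_force: [1.4, -0.2, -0.3]
gripper_width: 0.39
grasp_force: 60.1
t 18.05 p [ 0.5133 -0.4404  0.2372] yaw 2.223 f [ 1.4 -0.2 -0.3] w 0.39 g 60.1
d [ 0.6366  0.5451 -0.0034] r [ 0.     -0.      0.4231] rows>= 14.0
```

```bash
python3 -m inch '[{"dx":0.637,"dy":0.545,"dz":0,"rx":0,"ry":0,"rz":0.423},{"dx":0.637,"dy":0.545,"dz":0,"rx":0,"ry":0,"rz":0.423},{"dx":0.637,"dy":0.545,"dz":0,"rx":0,"ry":0,"rz":0.423},{"dx":0.637,"dy":0.545,"dz":0,"rx":0,"ry":0,"rz":0.423},{"dx":0.637,"dy":0.545,"dz":0,"rx":0,"ry":0,"rz":0.423}]' >/dev/null;  python3 -c "
from h import *
show();go(.551,.229,.24,1.588)"
```

```text
t 18.55 p [ 0.5272 -0.1902  0.2357] yaw 1.584 f [0.8 0.3 0.3] w 0.391 g 60.2
d [ 0.5235  0.0368 -0.0056] r [ 0.0007  0.0003 -0.0025] rows>= 9.0
```

```bash
python3 -m inch '[{"dx":0.523,"dy":0.036,"dz":-0.003,"rx":0,"ry":0,"rz":0},{"dx":0.523,"dy":0.036,"dz":-0.003,"rx":0,"ry":0,"rz":0},{"dx":0.523,"dy":0.036,"dz":-0.003,"rx":0,"ry":0,"rz":0},{"dx":0.523,"dy":0.036,"dz":-0.003,"rx":0,"ry":0,"rz":0},{"dx":0.523,"dy":0.036,"dz":-0.003,"rx":0,"ry":0,"rz":0}]' >/dev/null;  python3 -m inch '[{"dx":0.211,"dy":0.015,"dz":0.09,"rx":0,"ry":0,"rz":0},{"dx":0.211,"dy":0.015,"dz":0.09,"rx":0,"ry":0,"rz":0},{"dx":0.211,"dy":0.015,"dz":0.09,"rx":0,"ry":0,"rz":0},{"dx":0.211,"dy":0.015,"dz":0.09,"rx":0,"ry":0,"rz":0},{"dx":0.211,"dy":0.015,"dz":0.09,"rx":0,"ry":0,"rz":0}]' >/dev/null; python3 -m inch '[{"dx":0,"dy":0,"dz":0,"rx":0,"ry":0,"rz":0},{"dx":0,"dy":0,"dz":0,"rx":0,"ry":0,"rz":0}]' >/dev/null; python3 - <<'E'
from h import *
show();i=optics.camera_info('wrist');im=optics.grab_frame('wrist');cv2.imwrite('pics/w8.png',im[:,:,::-1])
hsv=cv2.cvtColor(im[:,:,::-1].copy(),cv2.COLOR_BGR2HSV)
m=cv2.inRange(hsv,(20,150,100),(35,255,255))
n,l,st,ce=cv2.connectedComponentsWithStats(m)
for k in range(1,n):
    if st[k,4]>300: print(ce[k].round(1),st[k],world('wrist',ce[k],.014,i).round(4))
go(.551,.229,.05,1.588)
E
```

```text
t 19.75 p [0.55   0.2259 0.1656] yaw 1.587 f [ 0.4 -0.2 -0.2] w 0.387 g 60.1
[274.5  95.5] [ 235   44   84   90 1397] [[0.5459 0.3238 0.014 ]]
[179.3  91.6] [154  61  43  59 739] [[0.4567 0.3256 0.014 ]]
[180.1 191.9] [ 161  151   38   84 2467] [[0.4491 0.2289 0.014 ]]
[276.5 170.3] [ 252  151   51   40 1990] [[0.5488 0.253  0.014 ]]
d [0.0041 0.0009 0.1447] r [ 0.0012 -0.0001 -0.0008] rows>= 3.0
```

View pics/w8.png

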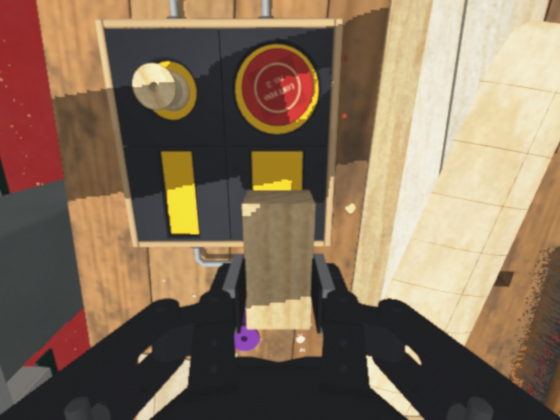

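```bash
python3 - <<'E'
from h import *
i=optics.camera_info('wrist');W=lambda p,z:world('wrist',[p],z,i)[0].round(4)
print('pocket far edge',W((277,151),.014),'sides',W((252,155),.014),W((302,155),.014))
print('block ends',W((279,203),.176),W((279,328),.176),W((245,203),.176),W((313,203),.176),W((245,328),.176),W((311,328),.176)); show()
E
```

```text
pocket far edge [0.5493 0.2722 0.014 ] sides [0.5243 0.2678 0.014 ] [0.5743 0.2686 0.014 ]
block ends [0.5505 0.2651 0.176 ] [0.5517 0.1939 0.176 ] [0.5345 0.2649 0.176 ] [0.5666 0.2654 0.176 ] [0.5331 0.1937 0.176 ] [0.5693 0.1942 0.176 ]
t 19.8 p [0.5501 0.2257 0.1658] yaw 1.587 f [ 0.6 -1.3  0.9] w 0.388 g 60.1
```

Block in grip is centred at (0.551, 0.2295) and the pocket at (0.549, 0.229). Lower.

```bash
python3 -m inch '[{"dx":0,"dy":-0.002,"dz":0.06,"rx":0,"ry":0,"rz":0},{"dx":0,"dy":-0.002,"dz":0.12,"rx":0,"ry":0,"rz":0},{"dx":0,"dy":-0.002,"dz":0.155,"rx":0,"ry":0,"rz":0},{"dx":0,"dy":-0.002,"dz":0.167,"rx":0,"ry":0,"rz":0},{"dx":0,"dy":-0.002,"dz":0.167,"rx":0,"ry":0,"rz":0}]'; python3 -m inch '[{"dx":0,"dy":0,"dz":0.001,"rx":0,"ry":0,"rz":0},{"dx":0,"dy":0,"dz":0.003,"rx":0,"ry":0,"rz":0},{"dx":0,"dy":0,"dz":0.003,"rx":0,"ry":0,"rz":0}]'
```

```text
time: 20.3
tool_pos: [0.5481, 0.2255, 0.0318]
tool_rot: [-0.0, 0.702, 0.713, -0.0]
contact_force: [0.3, 0.3, 0.1]
gripper_width: 0.389
grasp_force: 61.1
time: 20.6
tool_pos: [0.5494, 0.2264, 0.0305]
tool_rot: [0.001, 0.701, 0.713, 0.001]
contact_force: [0.3, -1.5, 4.5]
gripper_width: 0.39
grasp_force: 61.7
```

```bash
python3 -m inch '[{"dx":0,"dy":0,"dz":0,"rx":0,"ry":0,"rz":0},{"dx":0,"dy":0,"dz":0,"rx":0,"ry":0,"rz":0},{"dx":0,"dy":0,"dz":0,"rx":0,"ry":0,"rz":0},{"dx":0,"dy":0,"dz":0,"rx":0,"ry":0,"rz":0}]' 0.5;python3 -m inch '[{"dx":0,"dy":0,"dz":-0.06,"rx":0,"ry":0,"rz":0},{"dx":0,"dy":0,"dz":-0.12,"rx":0,"ry":0,"rz":0},{"dx":0,"dy":0,"dz":-0.18,"rx":0,"ry":0,"rz":0},{"dx":0,"dy":0,"dz":-0.23,"rx":0,"ry":0,"rz":0},{"dx":0,"dy":0,"dz":-0.26,"rx":0,"ry":0,"rz":0}]'
python3 - <<'E'
from h import *
show();im=optics.grab_frame('wrist');cv2.imwrite('pics/w9.png',im[:,:,::-1])
go(.399,-.365,.24,1.466)
E
```

```text
time: 21.0
tool_pos: [0.5476, 0.2267, 0.0283]
tool_rot: [-0.0, 0.701, 0.713, -0.0]
contact_force: [-0.1, 0.9, -0.4]
gripper_width: 0.746
grasp_force: 0.0
time: 21.5
tool_pos: [0.5491, 0.2271, 0.2413]
tool_rot: [0.001, 0.701, 0.713, 0.003]
contact_force: [0.3, 0.1, 0.5]
gripper_width: 0.75
grasp_force: 0.0
t 21.5 p [0.5491 0.2271 0.2413] yaw 1.589 f [0.3 0.1 0.5] w 0.75 g 0.0
d [-0.7372 -0.2026  0.0019] r [ 0.0072 -0.0023  0.0817] rows>= 13.0
```

View pics/w9.png

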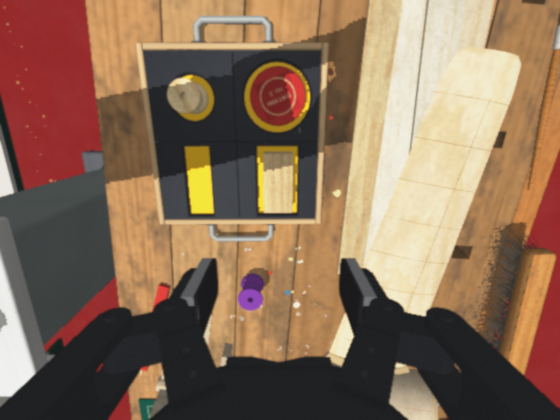

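Block lies centred in its pocket at (278,180); the narrow pocket at (200,180) remains. Now the wooden peg.

```bash
python3 -m inch '[{"dx":-0.737,"dy":-0.202,"dz":0,"rx":0,"ry":0,"rz":0},{"dx":-0.737,"dy":-0.202,"dz":0,"rx":0,"ry":0,"rz":0},{"dx":-0.737,"dy":-0.202,"dz":0,"rx":0,"ry":0,"rz":0},{"dx":-0.737,"dy":-0.202,"dz":0,"rx":0,"ry":0,"rz":0},{"dx":-0.737,"dy":-0.202,"dz":0,"rx":0,"ry":0,"rz":0}]' >/dev/null;python3 -m inch '[{"dx":-0.436,"dy":-0.12,"dz":0,"rx":0,"ry":0,"rz":0.082},{"dx":-0.436,"dy":-0.12,"dz":0,"rx":0,"ry":0,"rz":0.082},{"dx":-0.436,"dy":-0.12,"dz":0,"rx":0,"ry":0,"rz":0.082},{"dx":-0.436,"dy":-0.12,"dz":0,"rx":0,"ry":0,"rz":0.082},{"dx":-0.436,"dy":-0.12,"dz":0,"rx":0,"ry":0,"rz":0.082}]' 0.5 >/dev/null
python3 - <<'E'
from h import *
show();go(.399,-.365,.16,1.466)
E
```

```text
t 22.55 p [ 0.4228 -0.2594  0.2361] yaw 1.465 f [ 0.5 -0.2  0.7] w 0.75 g 0.0
d [-0.1344 -0.0157  0.095 ] r [ 0.0001 -0.0001 -0.0005] rows>= 3.0
```

```bash
python3 -m inch '[{"dx":-0.134,"dy":-0.016,"dz":0.095,"rx":0,"ry":0,"rz":0},{"dx":-0.134,"dy":-0.016,"dz":0.095,"rx":0,"ry":0,"rz":0},{"dx":-0.134,"dy":-0.016,"dz":0.095,"rx":0,"ry":0,"rz":0},{"dx":-0.134,"dy":-0.016,"dz":0.095,"rx":0,"ry":0,"rz":0}]' >/dev/null;python3 -m inch '[{"dx":0,"dy":0,"dz":0,"rx":0,"ry":0,"rz":0},{"dx":0,"dy":0,"dz":0,"rx":0,"ry":0,"rz":0}]' >/dev/null
python3 - <<'E'
from h import *
show();i=optics.camera_info('wrist');im=optics.grab_frame('wrist');cv2.imwrite('pics/w10.png',im[:,:,::-1]);outline('wrist','wooden_peg_mid',.015,i)
E
```

```text
t 23.15 p [ 0.4005 -0.3625  0.1614] yaw 1.466 f [-0.3 -0.6  0.5] w 0.749 g 0.0
wooden_peg_mid 0.85 px [274.0, 199.0, 11.0, 67.0] mean [ 0.3949 -0.3689] rect 0.3961 -0.3648 size 0.07 0.014 longdir 84.3
wooden_peg_mid 0.7 px [285.0, 292.0, 67.0, 101.0] mean [ 0.3994 -0.4763] rect 0.3993 -0.4795 size 0.063 0.125 longdir 95.4
```

View pics/w10.png

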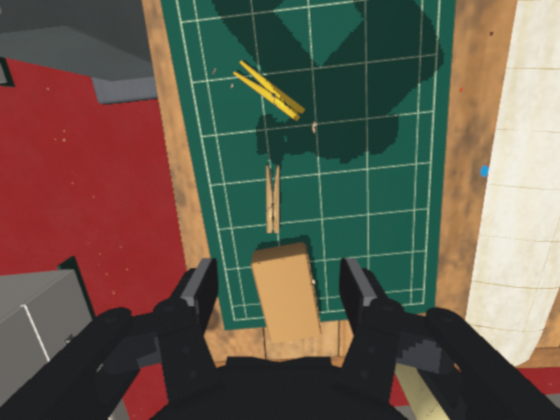

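```bash
python3 - <<'E'
from h import *
i=optics.camera_info('wrist');b=world('wrist',[[273,199]],.014,i)[0];print(b);go(b[0],b[1],.008,1.47)
E
```

```text
[ 0.3962998  -0.36407547  0.014     ]
d [-0.0023 -0.0057  0.1924] r [ 0.0011  0.001  -0.002 ] rows>= 4.0
```

Peg centred at (273,199), aligned with the tool, sanding block clear below it (row 250+), yellow peg at (268,90). Grasp.

```bash
python3 -m inch '[{"dx":-0.002,"dy":-0.005,"dz":0.06,"rx":0,"ry":0,"rz":0},{"dx":-0.002,"dy":-0.005,"dz":0.12,"rx":0,"ry":0,"rz":0},{"dx":-0.002,"dy":-0.005,"dz":0.17,"rx":0,"ry":0,"rz":0},{"dx":-0.002,"dy":-0.005,"dz":0.191,"rx":0,"ry":0,"rz":0},{"dx":-0.002,"dy":-0.005,"dz":0.191,"rx":0,"ry":0,"rz":0}]'; python3 -m inch '[{"dx":0,"dy":0,"dz":0,"rx":0,"ry":0,"rz":0},{"dx":0,"dy":0,"dz":0,"rx":0,"ry":0,"rz":0},{"dx":0,"dy":0,"dz":0,"rx":0,"ry":0,"rz":0},{"dx":0,"dy":0,"dz":0,"rx":0,"ry":0,"rz":0},{"dx":0,"dy":0,"dz":0,"rx":0,"ry":0,"rz":0}]' -1; python3 -m inch '[{"dx":0,"dy":0,"dz":0,"rx":0,"ry":0,"rz":0}]'
```

```text
time: 23.75
tool_pos: [0.3946, -0.3615, 0.0052]
tool_rot: [-0.003, 0.743, 0.669, 0.0]
contact_force: [0.8, 1.0, 1.1]
gripper_width: 0.746
grasp_force: 0.0
time: 24.25
tool_pos: [0.3969, -0.3654, 0.01]
tool_rot: [0.002, 0.743, 0.669, 0.0]
contact_force: [-0.2, 1.4, 6.4]
gripper_width: 0.147
grasp_force: 58.7
time: 24.35
tool_pos: [0.3969, -0.3654, 0.01]
tool_rot: [0.002, 0.743, 0.669, 0.0]
contact_force: [0.6, 1.1, 6.6]
gripper_width: 0.15
grasp_force: 58.7
```

```bash
python3 -m inch '[{"dx":0,"dy":0,"dz":-0.287,"rx":0,"ry":0,"rz":0},{"dx":0,"dy":0,"dz":-0.287,"rx":0,"ry":0,"rz":0},{"dx":0,"dy":0,"dz":-0.287,"rx":0,"ry":0,"rz":0},{"dx":0,"dy":0,"dz":-0.287,"rx":0,"ry":0,"rz":0},{"dx":0,"dy":0,"dz":-0.287,"rx":0,"ry":0,"rz":0}]'; python3 -c "
from h import *
show();go(.4505,.228,.24,1.588)"
```

```text
time: 24.85
tool_pos: [0.3966, -0.3653, 0.2434]
tool_rot: [0.004, 0.743, 0.669, -0.0]
contact_force: [1.6, -1.0, 0.3]
gripper_width: 0.146
grasp_force: 58.8
t 24.85 p [ 0.3966 -0.3653  0.2434] yaw 1.465 f [ 1.6 -1.   0.3] w 0.146 g 58.8
d [ 0.7447 -0.0112  0.    ] r [ 0.0035  0.0039 -0.0819] rows>= 12.0
```

```bash
python3 -m inch '[{"dx":0.745,"dy":-0.011,"dz":0,"rx":0,"ry":0,"rz":0},{"dx":0.745,"dy":-0.011,"dz":0,"rx":0,"ry":0,"rz":0},{"dx":0.745,"dy":-0.011,"dz":0,"rx":0,"ry":0,"rz":0},{"dx":0.745,"dy":-0.011,"dz":0,"rx":0,"ry":0,"rz":0},{"dx":0.745,"dy":-0.011,"dz":0,"rx":0,"ry":0,"rz":0}]' >/dev/null;python3 -m inch '[{"dx":0.433,"dy":-0.006,"dz":0,"rx":0,"ry":0,"rz":-0.082},{"dx":0.433,"dy":-0.006,"dz":0,"rx":0,"ry":0,"rz":-0.082},{"dx":0.433,"dy":-0.006,"dz":0,"rx":0,"ry":0,"rz":-0.082},{"dx":0.433,"dy":-0.006,"dz":0,"rx":0,"ry":0,"rz":-0.082},{"dx":0.433,"dy":-0.006,"dz":0,"rx":0,"ry":0,"rz":-0.082}]' >/dev/null
python3 - <<'E'
from h import *
show();go(.4505,.228,.16,1.588)
E
```

```text
t 25.85 p [0.441  0.1359 0.2382] yaw 1.588 f [ 0.8 -0.2  0.2] w 0.145 g 58.8
d [0.1149 0.0137 0.0978] r [ 0.0014 -0.0001  0.0003] rows>= 3.0
```

```bash
python3 -m inch '[{"dx":0.115,"dy":0.014,"dz":0.098,"rx":0,"ry":0,"rz":0},{"dx":0.115,"dy":0.014,"dz":0.098,"rx":0,"ry":0,"rz":0},{"dx":0.115,"dy":0.014,"dz":0.098,"rx":0,"ry":0,"rz":0},{"dx":0.115,"dy":0.014,"dz":0.098,"rx":0,"ry":0,"rz":0}]' >/dev/null;python3 -m inch '[{"dx":0,"dy":0,"dz":0,"rx":0,"ry":0,"rz":0},{"dx":0,"dy":0,"dz":0,"rx":0,"ry":0,"rz":0}]' >/dev/null
python3 - <<'E'
from h import *
show();i=optics.camera_info('wrist');im=optics.grab_frame('wrist');cv2.imwrite('pics/w11.png',im[:,:,::-1])
hsv=cv2.cvtColor(im[:,:,::-1].copy(),cv2.COLOR_BGR2HSV)
m=cv2.inRange(hsv,(20,150,100),(35,255,255))
n,l,st,ce=cv2.connectedComponentsWithStats(m)
for k in range(1,n):
    if st[k,4]>300: print(ce[k].round(1),st[k],world('wrist',ce[k],.016,i).round(4),world('wrist',[[ce[k][0],st[k][1]],[st[k][0],st[k][1]+10],[st[k][0]+st[k][2],st[k][1]+10]],.016,i).round(4).tolist())
E
```

```text
t 26.45 p [0.4518 0.2254 0.1607] yaw 1.587 f [0.2 1.7 0. ] w 0.151 g 58.8
[362.9  92.6] [ 342   44   66   91 1309] [[0.529  0.3267 0.016 ]] [[0.5248, 0.3661, 0.016], [0.5072, 0.358, 0.016], [0.5656, 0.359, 0.016]]
[274.3  98.8] [248  62  56  59 876] [[0.4478 0.32   0.016 ]] [[0.4474, 0.3506, 0.016], [0.4239, 0.3421, 0.016], [0.4742, 0.3429, 0.016]]
[275.2 189.6] [ 260  153   33   84 2233] [[0.4498 0.2342 0.016 ]] [[0.4493, 0.2707, 0.016], [0.4345, 0.2608, 0.016], [0.4669, 0.2613, 0.016]]
[361.5 183.3] [346 153  57  83 999] [[0.5365 0.2421 0.016 ]] [[0.5334, 0.272, 0.016], [0.5191, 0.2621, 0.016], [0.5753, 0.263, 0.016]]
```

View pics/w11.png

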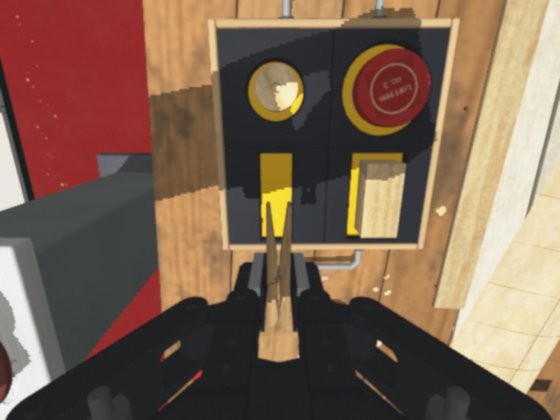

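Peg held straight at (278,265), in line with the narrow pocket at (275,190). Lower and release just above the floor.

```bash
python3 -m inch '[{"dx":-0.001,"dy":-0.001,"dz":0.06,"rx":0,"ry":0,"rz":0},{"dx":-0.001,"dy":-0.001,"dz":0.12,"rx":0,"ry":0,"rz":0},{"dx":-0.001,"dy":-0.001,"dz":0.155,"rx":0,"ry":0,"rz":0},{"dx":-0.001,"dy":-0.001,"dz":0.166,"rx":0,"ry":0,"rz":0},{"dx":-0.001,"dy":-0.001,"dz":0.166,"rx":0,"ry":0,"rz":0}]'; python3 -m inch '[{"dx":0,"dy":0,"dz":0.001,"rx":0,"ry":0,"rz":0},{"dx":0,"dy":0,"dz":0.003,"rx":0,"ry":0,"rz":0},{"dx":0,"dy":0,"dz":0.003,"rx":0,"ry":0,"rz":0}]'
```

```text
time: 27.0
tool_pos: [0.45, 0.2244, 0.0261]
tool_rot: [-0.0, 0.701, 0.713, -0.0]
contact_force: [-0.6, 0.9, 0.8]
gripper_width: 0.145
grasp_force: 58.8
time: 27.3
tool_pos: [0.4513, 0.2255, 0.0255]
tool_rot: [0.001, 0.701, 0.713, 0.001]
contact_force: [0.5, 0.6, -0.6]
gripper_width: 0.14
grasp_force: 58.8
```

```bash
python3 -m inch '[{"dx":0,"dy":0,"dz":0.001,"rx":0,"ry":0,"rz":0},{"dx":0,"dy":0,"dz":0.001,"rx":0,"ry":0,"rz":0}]'; python3 -m inch '[{"dx":0,"dy":0,"dz":0,"rx":0,"ry":0,"rz":0},{"dx":0,"dy":0,"dz":0,"rx":0,"ry":0,"rz":0},{"dx":0,"dy":0,"dz":0,"rx":0,"ry":0,"rz":0},{"dx":0,"dy":0,"dz":0,"rx":0,"ry":0,"rz":0}]' 0;python3 -m inch '[{"dx":0,"dy":0,"dz":-0.03,"rx":0,"ry":0,"rz":0},{"dx":0,"dy":0,"dz":-0.09,"rx":0,"ry":0,"rz":0},{"dx":0,"dy":0,"dz":-0.15,"rx":0,"ry":0,"rz":0},{"dx":0,"dy":0,"dz":-0.2,"rx":0,"ry":0,"rz":0},{"dx":0,"dy":0,"dz":-0.2,"rx":0,"ry":0,"rz":0}]'; python3 -m inch '[{"dx":0,"dy":0,"dz":0,"rx":0,"ry":0,"rz":0},{"dx":0,"dy":0,"dz":0,"rx":0,"ry":0,"rz":0}]' >/dev/null
python3 - <<'E'
from h import *
show();i=optics.camera_info('wrist');im=optics.grab_frame('wrist');outline('wrist','wooden_peg_mid',.027,i);im2=optics.grab_frame('top')
a=cv2.resize(im[20:300,130:460],None,fx=1.2,fy=1.2);b=cv2.resize(im2[160:280,120:480],(396*2,264))
c=np.zeros((600,800,3),np.uint8);c[:336,:396]=a;c[336:,:792]=b;cv2.imwrite('pics/end.png',c[:,:,::-1])
E
```

```text
time: 27.5
tool_pos: [0.4503, 0.2253, 0.0234]
tool_rot: [0.0, 0.701, 0.713, 0.0]
contact_force: [0.8, -0.2, -0.3]
gripper_width: 0.145
grasp_force: 58.8
time: 27.9
tool_pos: [0.45, 0.2252, 0.0229]
tool_rot: [-0.0, 0.701, 0.713, -0.0]
contact_force: [0.2, 0.3, 0.6]
gripper_width: 0.497
grasp_force: 0.0
time: 28.4
tool_pos: [0.454, 0.2265, 0.1909]
tool_rot: [0.003, 0.701, 0.713, 0.006]
contact_force: [1.1, 0.6, 0.8]
gripper_width: 0.5
grasp_force: 0.0
t 28.6 p [0.4491 0.2248 0.1813] yaw 1.588 f [-0.3 -0.1 -0.1] w 0.5 g 0.0
wooden_peg_mid 0.85 px [281.0, 198.0, 12.0, 58.0] mean [0.4513 0.2193] rect 0.4515 0.2212 size 0.013 0.061 longdir 90.8
wooden_peg_mid 0.57 px [281.0, 87.0, 42.0, 44.0] mean [0.4495 0.3281] rect 0.4494 0.3277 size 0.038 0.038 longdir 1.0
```

View pics/end.png

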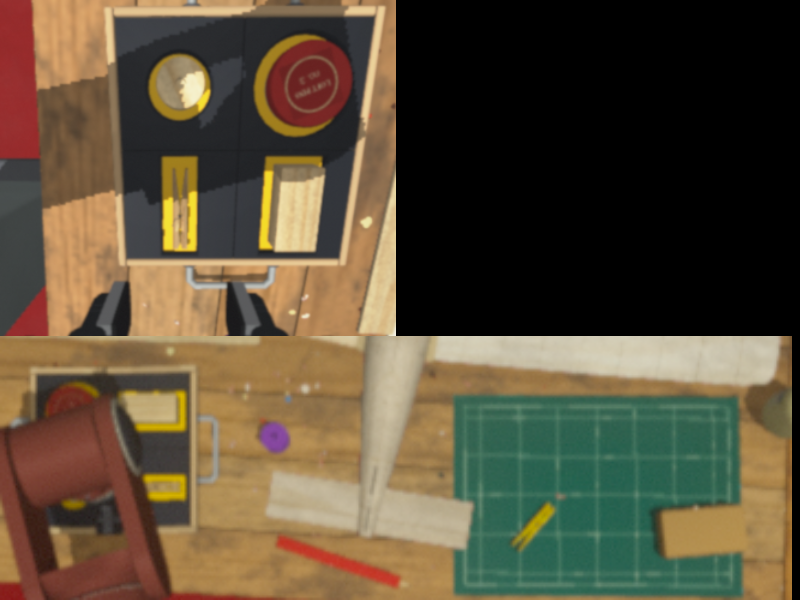

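All four things sit in their pockets: reel (180,82), tin (308,85), peg (180,205) and block (297,208) in the wrist crop. The yellow peg, sanding block and purple reel are where they were. Handing in.

```bash
python3 -c "
from plant import ticket
print(ticket.job_done())"
```

```text
the job is handed in; nothing more can be done
None
```

The job is handed in: the reel, pin tin, pine block and wooden peg are each in their own pocket, packed in that order in about 29 s of robot time, and the yellow peg and sanding block were left where they were.

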